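# Sort the washed utensils into their trays

### The arm

A 6-joint arm with a two-finger parallel gripper is mounted at the origin on the work surface. World frame = base frame: x ahead of the robot, y to its left, z up, the work surface at z = 0. Lengths are in mm, angles in degrees, forces in N, time in s.
With the tool pointing down it reaches from about 300 to 750 mm from the base axis. Payload 8.5 kg.
Tool frame: the origin (TCP) lies at the very end of the fingers, on their centre line; the grasp point (between the pads) lies 19 mm behind it; z points along the fingers, y is the line along which they close (so a half turn about z gives the same grasp; the last joint's range is limited). The gripper opens to 85 mm and grips with 20 to 120 N. Pads are 22 mm wide; open, the fingers measure 114 mm over their backs; the gripper's body (76 mm by 85 mm) begins 54 mm behind the grasp point. The pads swing forward as they close: fully open they stand 13 mm farther back than shut.
Start: joints at [61.518, 21.807, 74.336, -0, 83.858, -12.336], TCP at [152.938, 528.29, 191.722] pointing down, gripper open.
Joint ranges: [-178.18, 178.18], [-50.72, 133.34], [12.68, 142.11], [-81.47, 261.47], [9.98, 163.14], [-165.26, 165.26]. Speed limits (degrees/s): [136.94, 136.94, 180, 180, 180, 180].

### API

Orientations are given as [roll, pitch, yaw] about the fixed x, y, z axes, in that order (R = Rz(yaw) Ry(pitch) Rx(roll)).
In Python, from station import sensors, vision, ticket gives the robot as it stands.
- The arm moves only by the shell command python3 -m pendant 'ROWS' [FORCE]. ROWS is JSON, a list of rows, each an object with "claw": the opening, from 0 (shut) to 1 (fully open); "xyz": the shift along the world's x, y, z in cm, a list of three; "twist": the turn about the world's z in rad. In form: [{"claw": claw, "xyz": [dx, dy, dz], "twist": twist}, ...]. A call has 1 to 20 rows; each row is the pose to reach, as a shift and turn from the pose commanded when the call began; what a row does not reach only later rows make up. A row lasts 1/12 s, in which the tool goes at most 41.7 mm and 7.16 degrees, less where a joint would pass 70% of its speed; a pose out of reach is approached as far as the arm can. A call with a gripper value outside its range is refused whole. The fingers move at their own pace and stop on an object; FORCE is the grip in N (left out, the last holds). Time passes only in rows, so rows that repeat a pose let the fingers close. It gives the time, the measured TCP pose, the force, the opening and the grip force at its end, in the units of the state.
- sensors.get_state(): the state, without advancing time (a new reading comes with each control period).
- vision.read_camera(name): name is "side" or "top" or "wrist"; returns a dict with "img" (420x560x3 uint8, red, green, blue), "fov_y" (degrees; the focal length in pixels is half the picture's height over the tangent of half this angle, whatever the lens; pixels are square), "cx", "cy" (the principal point, pixels), "cam_to_world" (4x4, takes a point from camera to world coordinates); the wrist camera has in their place "hand_eye" (4x4, takes a point from camera to tool coordinates, whose origin is the TCP and whose axes are the flange's). Camera axes: x right, y up, looking along -z (the intrinsics and any distortion apply to the point x, -y, -z); pixel columns grow to the right and rows downward; lengths in mm; the calibration is good to about 2 mm. The wrist camera is an equidistant fisheye: a pixel r from the principal point sees the ray r / f radians off the axis. A picture is of the moment at which its call begins: read the wrist's pose just before it. There is no depth.
- ticket.hand_in(): hands the job in; it is judged then, once.
The state is a dict: "t": time; "joint_positions": joint angles; "qd": joint speeds; "tau": joint torques, N m; "position": TCP position; "orientation": TCP orientation; "force": force on the tool from outside, world axes, zero at the start; "wrist_torque": the same for the moment, N m; "grip_width": finger opening in mm; "grip_force": force on a finger pad.
Only numpy, scipy, OpenCV 4.12 (cv2) and the standard library are available. Lean on these libraries where they do the work, as an engineer would, in place of code of your own. Each camera call takes 0.05 s, during which the arm holds its last target. There are 200 camera calls.

### The job

Sort the washed utensils lying on the counter: put the fork in the brown tray, the soup spoon in the white tray, the black-handled knife in the black tray and the green peeler in the blue tray, each lying flat on the tray's floor between its walls. Leave the salt and pepper shakers standing where they are.

Things in the scene. Friction and masses are not known exactly. Their poses are not given: they have to be found in the camera images.
- fork: loose steel dessert fork, 150 long, four tines 26 wide over all; Origin: mid-length, on the underside; lies flat with z up, x along its length towards the tines. Handle from x = -75 to 26, 12 wide (y) and 8 thick (z) about the origin, 15 wide at the far end: grip across it at the origin. 60 g. Sizes in mm.
- spoon: loose steel soup spoon, 150 long, round bowl 37 across; Origin: mid-length, on the underside; lies flat with z up, x along its length towards the bowl. Handle from x = -75 to 26, 12 wide (y) and 8 thick (z) about the origin, 15 wide at the far end: grip across it at the origin. 60 g. Sizes in mm.
- knife: loose paring knife, lying on its side, black plastic handle with three steel rivets and a short steel blade, 159 long; Origin: mid-length, on the underside; lies flat with z up, x along its length towards the blade's tip. Handle from x = -80 to 20, 15 wide (y) and 11 thick (z): grip across it at the origin. Blade 3 thick. 70 g. Sizes in mm.
- peeler: loose Y-shaped vegetable peeler, green plastic handle, steel crossbar blade between two green arms, 123 long, 48 wide at the arms; Origin: mid-length, on the underside; lies flat with z up, x along its length towards the blade. Handle from x = -62 to 18, 16 wide (y) and 12 thick (z): grip across it at the origin. 60 g. Sizes in mm.
- tray_brown: dark brown plastic open tray, 210 long (its x) by 110 wide (its y) by 40 high outside; walls and floor 5 thick, so the inside is 200 by 100 and its floor lies 5 above the table. Fixed to the table. Origin: centre of the underside, at table height (z = 0); z up. For the fork. Sizes in mm.
- tray_white: white plastic open tray, 210 long (its x) by 110 wide (its y) by 40 high outside; walls and floor 5 thick, so the inside is 200 by 100 and its floor lies 5 above the table. Fixed to the table. Origin: centre of the underside, at table height (z = 0); z up. For the spoon. Sizes in mm.
- tray_black: black plastic open tray, 210 long (its x) by 110 wide (its y) by 40 high outside; walls and floor 5 thick, so the inside is 200 by 100 and its floor lies 5 above the table. Fixed to the table. Origin: centre of the underside, at table height (z = 0); z up. For the knife. Sizes in mm.
- tray_blue: blue plastic open tray, 210 long (its x) by 110 wide (its y) by 40 high outside; walls and floor 5 thick, so the inside is 200 by 100 and its floor lies 5 above the table. Fixed to the table. Origin: centre of the underside, at table height (z = 0); z up. For the peeler. Sizes in mm.
- salt: loose white salt shaker with a bright metal cap, standing, 32 across and 56 high; origin: centre of the underside, z up. To be left alone. Sizes in mm.
- pepper: loose dark wooden pepper shaker with a dark metal cap, standing, 32 across and 56 high; origin: centre of the underside, z up. To be left alone. Sizes in mm.
There are look-alikes about, which are no part of the job. Several things look just like the peeler: the one meant starts farthest from the robot's base. What is shaped like the fork but yellow is not meant.

How it is judged (in metres and radians):
At the end, for the whole second after the job is handed in: Fork in the brown tray, spoon in the white, knife in the black, peeler in the blue: each one's origin within 45 mm of the tray's centre along and across it and less than 14 mm above the tray's underside, lying flat to 0.12 rad, and at rest (x of fork in the frame of tray_brown between -0.045 and 0.045 m and y of fork in the frame of tray_brown between -0.045 and 0.045 m and z of fork in the frame of tray_brown below 0.014 m and angle between each of fork, spoon, knife, peeler's own z axis and vertical below 0.12 rad and linear speed of each of fork, spoon, knife, peeler below 0.02 m/s and angular speed of each of fork, spoon, knife, peeler below 0.2 rad/s and x of spoon in the frame of tray_white between -0.045 and 0.045 m and y of spoon in the frame of tray_white between -0.045 and 0.045 m and z of spoon in the frame of tray_white below 0.014 m and x of knife in the frame of tray_black between -0.045 and 0.045 m and y of knife in the frame of tray_black between -0.045 and 0.045 m and z of knife in the frame of tray_black below 0.014 m and x of peeler in the frame of tray_blue between -0.045 and 0.045 m and y of peeler in the frame of tray_blue between -0.045 and 0.045 m and z of peeler in the frame of tray_blue below 0.014 m); the robot touches nothing.
It fails at once if the salt shaker is pushed more than 25 mm or knocked over (distance of salt from where it was at the start of the episode above 0.025 m or angle between salt's own z axis and vertical above 0.4 rad).
It fails at once if the pepper shaker is pushed more than 25 mm or knocked over (distance of pepper from where it was at the start of the episode above 0.025 m or angle between pepper's own z axis and vertical above 0.4 rad).
It also fails if it takes over 99 s, if anything falls off the work surface, if the arm or the gripper's body presses on something with over 40 N, if the wrist force passes 120 N, or if a joint passes its speed limit or range.

## Working session

There is one attempt and no reset: what is moved stays moved. The work goes in short steps, Python scripts to look and compute and a shell command to move; the robot and the scene stay as the last step left them, time stands still between calls to the robot, and variables do not carry over. Pictures are saved under pics/ and viewed, at most 14 in all, crops included, and the job is handed in when it is done.

```bash
mkdir -p pics; ls; cat > h.py <<'E'
import numpy as np,cv2
from station import sensors,vision
def snap(n,f):
    c=vision.read_camera(n);cv2.imwrite(f'pics/{f}.png',c['img'][:,:,::-1]);np.save(f'pics/{f}.npy',c,allow_pickle=True);return c
def ray(c,u,v,z):
    f=c['img'].shape[0]/2/np.tan(np.radians(c['fov_y'])/2)
    M=np.array(c['cam_to_world']);d=M[:3,:3]@np.array([(u-c['cx'])/f,-(v-c['cy'])/f,-1.]);o=M[:3,3]
    return o+d*(z-o[2])/d[2]
E
python3 - <<'E'
from h import *
for n in('top','side'):
    c=snap(n,n+'0');print({k:v for k,v in c.items() if k!='img'})
s=sensors.get_state();print(s)
E
```

```text
pics
{'fov_y': 52.557991374428155, 'cx': 288.2254705905406, 'cy': 214.49827099482667, 'cam_to_world': array([[-6.69954115e-03,  9.96656025e-01, -8.14363766e-02,
         3.43559578e+02],
       [-9.99905844e-01, -7.65211825e-03, -1.13907255e-02,
        -1.47092609e+01],
       [-1.19757960e-02,  8.13523962e-02,  9.96613450e-01,
         1.13173387e+03],
       [ 0.00000000e+00,  0.00000000e+00,  0.00000000e+00,
         1.00000000e+00]])}
{'fov_y': 42.48457923597956, 'cx': 275.02485301512826, 'cy': 203.18617435441502, 'cam_to_world': array([[ 9.85846802e-01,  8.75978348e-02, -1.42943005e-01,
         2.82794393e+02],
       [-1.67409162e-01,  4.68815408e-01, -8.67286738e-01,
        -1.02975539e+03],
       [-8.95855737e-03,  8.78941825e-01,  4.76844851e-01,
         6.18347023e+02],
       [ 0.00000000e+00,  0.00000000e+00,  0.00000000e+00,
         1.00000000e+00]])}
{'t': 0.1, 'joint_positions': array([ 6.15183758e+01,  2.18386262e+01,  7.43784379e+01,  4.98021401e-04,
        8.38592341e+01, -1.23348803e+01]), 'qd': array([-0.0636652 , -0.17045827, -0.18166509,  0.01500706,  0.07548639,
        0.06899426]), 'tau': array([ 3.22787550e-03, -4.49222445e+01, -2.31657958e+01, -1.48222921e-04,
        3.62297265e-03, -2.51129046e-05]), 'position': array([152.79430232, 528.02767345, 191.17115037]), 'orientation': array([-1.79925569e+02, -1.67828656e-02,  1.63853192e+02]), 'force': array([-0.79562694, -0.02495602, -0.38449039]), 'wrist_torque': array([-0.01535314,  0.03888167, -0.0638621 ]), 'grip_force': 0.0, 'grip_width': 85.2052292635959}
```

View pics/top0.png

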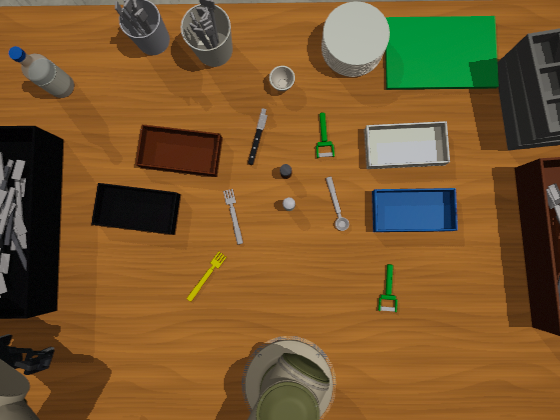

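View pics/side0.png

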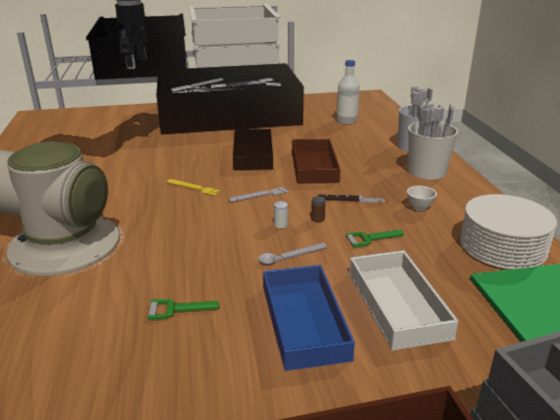

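Top view: the fork is at (233,217), the spoon at (338,205), the knife at (258,137), and the yellow decoy fork at (207,276). The trays are brown (179,151), black (136,209), white (407,145) and blue (414,210). The shakers are pepper (286,171) and salt (289,204). There are two peeler candidates, (324,137) and (389,288). The base is at about (288,385), so (324,137) is farthest and fits the description. I'll measure everything and confirm in a crop.

```bash
cat > m.py <<'E'
from h import *
def comp(m,seed_box):
    x0,y0,x1,y1=seed_box; mm=np.zeros_like(m);mm[y0:y1,x0:x1]=m[y0:y1,x0:x1]
    n,l,s,_=cv2.connectedComponentsWithStats(mm,connectivity=8)
    i=1+np.argmax(s[1:,4]);v,u=np.nonzero(l==i);return u,v
def obj(c,m,box,z):
    u,v=comp(m,box);P=np.array([ray(c,a,b,z)[:2] for a,b in zip(u,v)])
    r=cv2.minAreaRect(P.astype(np.float32));B=cv2.boxPoints(r)
    e=[B[1]-B[0],B[2]-B[1]];L=[np.linalg.norm(k) for k in e];k=e[int(np.argmax(L))]
    return np.array(r[0]),max(L),min(L),np.degrees(np.arctan2(k[1],k[0]))%180,P.mean(0)
def masks(c):
    h,s,v=cv2.split(cv2.cvtColor(c['img'],cv2.COLOR_RGB2HSV));h=h.astype(int)
    return dict(steel=((s<90)&(v>90)).astype(np.uint8),green=((h>45)&(h<75)&(s>90)).astype(np.uint8),
      nonwood=((s<110)|(v<45)).astype(np.uint8),blue=((h>100)&(h<130)&(s>90)).astype(np.uint8),
      dark=(v<60).astype(np.uint8),brown=(v<115).astype(np.uint8))
def show(n,r): print(n,np.round(r[0],1),'L %.0f W %.0f ang %.1f'%r[1:4],'cen',np.round(r[4],1))
E
python3 - <<'E'
from m import *
c=np.load('pics/top0.npy',allow_pickle=True).item();M=masks(c)
for n,k,b,z in [('fork','steel',(215,180,250,250),5),('spoon','steel',(315,170,360,240),5),('knife','nonwood',(240,100,275,172),5),
 ('peeler','green',(310,105,340,165),8),('peeler2','green',(370,255,405,320),8),('white','steel',(358,115,455,175),40),('blue','blue',(365,180,465,240),40),
 ('black','dark',(85,178,190,240),40),('brown','brown',(128,120,230,180),40),('salt','steel',(275,192,300,215),56),('pepper','dark',(275,160,300,182),56)]:
    show(n,obj(c,M[k],b,z))
im=c['img'][:,:,::-1]
cv2.imwrite('pics/crop0.png',np.hstack([cv2.resize(im[100:260,210:360],(400,427)),cv2.resize(im[245:335,340:424],(398,427))]))
E
```

```text
fork [432.1 142.7] L 147 W 27 ang 14.1 cen [435.7 144.4]
spoon [ 465.6 -133.2] L 147 W 36 ang 10.2 cen [ 454.5 -131. ]
knife [648.6  78.9] L 158 W 20 ang 166.1 cen [654.6  78.9]
peeler [650.  -97.2] L 121 W 47 ang 4.7 cen [648.8 -97.9]
peeler2 [ 242.7 -263.1] L 121 W 48 ang 173.2 cen [ 241.4 -261.5]
white [ 616.  -311.7] L 215 W 111 ang 93.1 cen [ 612.2 -309.6]
blue [ 443.1 -325.6] L 214 W 110 ang 90.5 cen [ 443.  -325.5]
black [451.8 393. ] L 219 W 110 ang 82.7 cen [451.8 393.1]
brown [602.6 284.2] L 220 W 119 ang 82.6 cen [602.6 283.8]
salt [460.8  -3.3] L 31 W 28 ang 179.6 cen [460.8  -3.6]
pepper [531.6   5.2] L 26 W 13 ang 89.5 cen [531.2   4.6]
```

View pics/crop0.png

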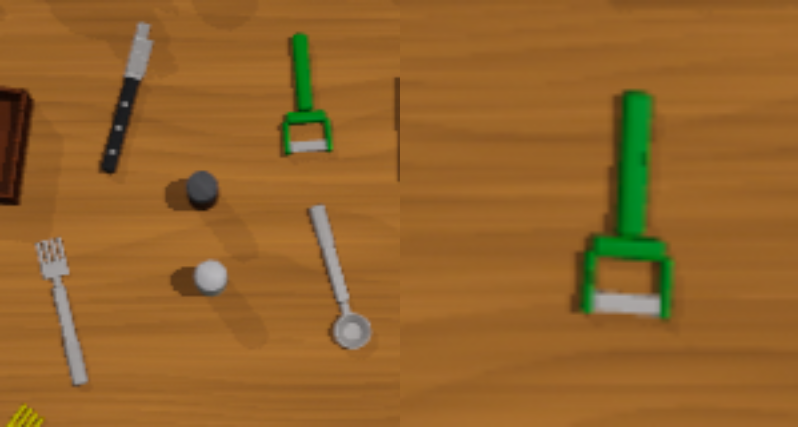

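Every length agrees with the given sizes to within about 10 mm. Both peelers look the same in the crop. Peeler (324,137) is 657 mm from the base and (389,288) is 357 mm, so (324,137) is the one meant. The fork comes first: closing line 104.1°, so a twist of +0.53 rad.

```bash
python3 -m pendant '[{"claw":0.6,"xyz":[27.9,-38.6,-6],"twist":0.53},{"claw":0.6,"xyz":[27.9,-38.6,-6],"twist":0.53},{"claw":0.6,"xyz":[27.9,-38.6,-6],"twist":0.53},{"claw":0.6,"xyz":[27.9,-38.6,-6],"twist":0.53},{"claw":0.6,"xyz":[27.9,-38.6,-6],"twist":0.53},{"claw":0.6,"xyz":[27.9,-38.6,-6],"twist":0.53},{"claw":0.6,"xyz":[27.9,-38.6,-6],"twist":0.53},{"claw":0.6,"xyz":[27.9,-38.6,-6],"twist":0.53},{"claw":0.6,"xyz":[27.9,-38.6,-6],"twist":0.53},{"claw":0.6,"xyz":[27.9,-38.6,-6],"twist":0.53},{"claw":0.6,"xyz":[27.9,-38.6,-6],"twist":0.53},{"claw":0.6,"xyz":[27.9,-38.6,-6],"twist":0.53},{"claw":0.6,"xyz":[27.9,-38.6,-6],"twist":0.53},{"claw":0.6,"xyz":[27.9,-38.6,-6],"twist":0.53},{"claw":0.6,"xyz":[27.9,-38.6,-6],"twist":0.53},{"claw":0.6,"xyz":[27.9,-38.6,-6],"twist":0.53}]' 40
python3 - <<'E'
from h import *
s=sensors.get_state();c=snap('wrist','w1');print(s['position'],s['orientation'],s['grip_width'],{k:v for k,v in c.items() if k!='img'})
E
```

```text
t: 1.43
position: [431.2, 143.1, 131.8]
orientation: [180.0, -0.0, -165.7]
force: [-0.2, 0.6, 0.1]
grip_width: 51.2
grip_force: 0.0
[431.21445645 143.14475701 131.79029733] [ 1.79990579e+02 -1.52450401e-02 -1.65699449e+02] 51.15814526942591 {'fov_y': 65.70646984690485, 'cx': 278.57966989451137, 'cy': 210.66466236999415, 'hand_eye': array([[ 4.54829368e-04,  9.58271424e-01,  2.85859529e-01,
         7.33608732e+01],
       [ 9.99999893e-01, -4.59266915e-04, -5.15181650e-05,
         1.09866556e-01],
       [ 8.19174387e-05,  2.85859522e-01, -9.58271531e-01,
        -1.82622389e+02],
       [ 0.00000000e+00,  0.00000000e+00,  0.00000000e+00,
         1.00000000e+00]])}
```

View pics/w1.png

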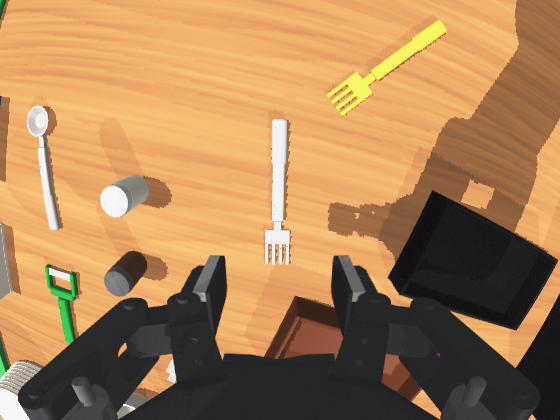

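The wrist view shows the fork centred between the fingers at column 279, tines towards them. I'm descending and closing.

```bash
python3 -m pendant '[{"claw":0.6,"xyz":[0,0,-4],"twist":0},{"claw":0.6,"xyz":[0,0,-8],"twist":0},{"claw":0.6,"xyz":[0,0,-11],"twist":0},{"claw":0.6,"xyz":[0,0,-12.2],"twist":0},{"claw":0.6,"xyz":[0,0,-12.9],"twist":0},{"claw":0.6,"xyz":[0,0,-12.9],"twist":0},{"claw":0,"xyz":[0,0,-12.9],"twist":0},{"claw":0,"xyz":[0,0,-12.9],"twist":0},{"claw":0,"xyz":[0,0,-12.9],"twist":0},{"claw":0,"xyz":[0,0,-12.9],"twist":0},{"claw":0,"xyz":[0,0,-12.9],"twist":0},{"claw":0,"xyz":[0,0,-12.9],"twist":0},{"claw":0,"xyz":[0,0,-12.9],"twist":0},{"claw":0,"xyz":[0,0,-12.9],"twist":0}]' 40
```

```text
t: 2.65
position: [432.0, 142.3, 2.8]
orientation: [-180.0, 0.0, -165.8]
force: [-0.3, 0.4, 0.2]
grip_width: 0.3
grip_force: 0.0
```

```bash
python3 - <<'E'
from m import *
print(sensors.get_state()['grip_width'])
c=snap('wrist','w2');t=snap('side','s2')
i=t['img'][140:260,160:340,::-1]
cv2.imwrite('pics/c2.png',np.hstack([cv2.resize(c['img'][:,:,::-1],(400,400)),cv2.resize(i,(400,400))]))
E
```

```text
0.2727478385213343
```

View pics/c2.png

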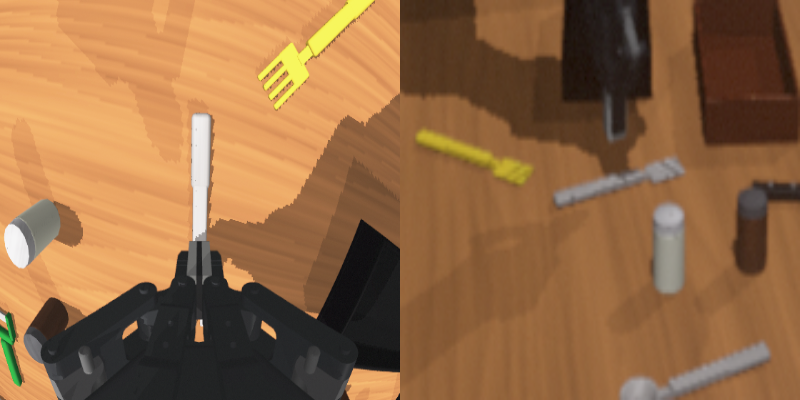

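```bash
python3 - <<'E'
from m import *
t=np.load('pics/s2.npy',allow_pickle=True).item()
for z in(0,10,20,30,40,50):print(z,ray(t,256.8,180.5,z).round(1), 'forkmid',ray(t,160+220*.45,140+185*.3,z).round(1))
s=sensors.get_state();print(s['position'],s['joint_positions'])
M=masks(t)
show('fork',obj(t,M['steel'],(222,183,292,208),5));show('spoon',obj(t,M['steel'],(255,240,330,268),5))
show('salt',obj(t,M['steel'],(270,200,292,213),56))
E
```

```text
0 [442.2 225.7   0. ] forkmid [436.  141.3   0. ]
10 [439.7 205.4  10. ] forkmid [433.5 122.4  10. ]
20 [437.1 185.1  20. ] forkmid [431.  103.5  20. ]
30 [434.5 164.8  30. ] forkmid [428.5  84.5  30. ]
40 [431.9 144.5  40. ] forkmid [426.   65.6  40. ]
50 [429.3 124.2  50. ] forkmid [423.6  46.7  50. ]
[431.94323157 142.27134758   2.72468575] [ 3.25770493e+00  2.69878619e+01  1.04305627e+02 -1.18477897e-03
  4.87075161e+01 -1.00960660e+02]
fork [433.3 137.6] L 149 W 33 ang 13.4 cen [435.9 140.5]
spoon [ 468.2 -129.9] L 148 W 38 ang 8.3 cen [ 461.1 -130. ]
salt [460.4 -23.4] L 49 W 28 ang 79.5 cen [460.3 -24.9]
```

```bash
python3 - <<'E'
from m import *
t=np.load('pics/s2.npy',allow_pickle=True).item()
c=snap('top','t2')
g=lambda i:(255*(i/255.)**.5).astype(np.uint8)
a=cv2.resize(g(t['img'][130:230,210:310,::-1]),(400,400),interpolation=cv2.INTER_CUBIC)
b=cv2.resize(g(c['img'][170:290,180:300,::-1]),(400,400),interpolation=cv2.INTER_CUBIC)
cv2.imwrite('pics/c3.png',np.hstack([a,b]))
E
```

```text
(no output)
```

View pics/c3.png

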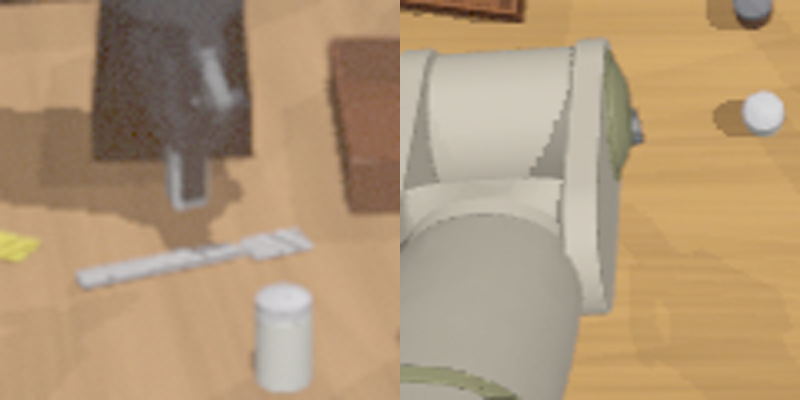

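The fingertips are clearly above the untouched fork: crop (187,207) casts to about z=37, although the reading says 2.7. I'll check the reported pose by solving the wrist camera pose from known scene points in picture w1.

```bash
python3 - <<'E'
from m import *
t=np.load('pics/top0.npy',allow_pickle=True).item();w=np.load('pics/w1.npy',allow_pickle=True).item()
M=masks(t)
def ends(ctr,L,a):
    d=np.array([np.cos(np.radians(a)),np.sin(np.radians(a))])*L/2;return np.r_[ctr+d,4],np.r_[ctr-d,4]
fk=ends(np.array([432.1,142.7]),150,14.1);sp=ends(np.array([465.6,-133.2]),150,10.2)
# black tray rim corners at z=40
r=obj(t,M['dark'],(85,178,190,240),40);c=r[0];a=np.radians(82.7);ex=np.array([np.cos(a),np.sin(a)]);ey=np.array([-ex[1],ex[0]])
br=[np.r_[c+sx*105*ex+sy*55*ey,40] for sx,sy in((-1,-1),(-1,1),(1,1),(1,-1))]
print(np.round(br))
pts=np.array([fk[0],fk[1],sp[0],sp[1],[460.8,-3.3,56],[531.6,5.2,56],br[0],br[1]])
px=np.array([[278,265],[279,120],[54,228],[37,107],[122,200],[117,280],[389,278],[432,191]],float)
f=210/np.tan(np.radians(w['fov_y']/2));K=np.array([[f,0,w['cx']],[0,f,w['cy']],[0,0,1.]])
un=cv2.fisheye.undistortPoints(px[:,None],K,np.zeros(4))
for sel in (range(8),range(6)):
    sel=list(sel)
    ok,rv,tv=cv2.solvePnP(pts[sel],un[sel],np.eye(3),None);R=cv2.Rodrigues(rv)[0]
    P=cv2.projectPoints(pts,rv,tv,np.eye(3),None)[0];print(((P-un)*f).round(0).reshape(-1,2).tolist())
    T=np.eye(4);T[:3,:3]=R.T@np.diag([1,-1,-1]);T[:3,3]=(-R.T@tv).ravel()
    Tt=T@np.linalg.inv(w['hand_eye']);print('cam',T[:3,3].round(1),'tcp',Tt[:3,3].round(1));print(Tt[:3,:3].round(3))
from scipy.spatial.transform import Rotation as Ro
T=np.eye(4);T[:3,:3]=Ro.from_euler('xyz',[180,0,-165.7],degrees=True).as_matrix();T[:3,3]=[431.2,143.1,131.8]
print('reported cam',(T@w['hand_eye'])[:3,3].round(1));print(T[:3,:3].round(3))
E
```

```text
[[493. 282.  40.]
 [384. 296.  40.]
 [411. 504.  40.]
 [520. 490.  40.]]
[[-1.0, -7.0], [-2.0, -0.0], [-8.0, 4.0], [3.0, 1.0], [-4.0, 4.0], [9.0, -10.0], [-1.0, 5.0], [3.0, 1.0]]
cam [351.4 103.9 327.7] tcp [424.9 133.6 147.5]
[[-0.97  -0.242  0.012]
 [-0.24   0.968  0.067]
 [-0.028  0.062 -0.998]]
[[2.0, -1.0], [2.0, 0.0], [-5.0, 2.0], [4.0, -1.0], [-8.0, 7.0], [6.0, -7.0], [7.0, 16.0], [18.0, 9.0]]
cam [342.1 115.7 311.6] tcp [421.5 137.3 132.9]
[[-0.968 -0.247  0.046]
 [-0.247  0.969  0.02 ]
 [-0.049  0.008 -0.999]]
reported cam [360.1 125.1 314.4]
[[-0.969 -0.247 -0.   ]
 [-0.247  0.969  0.   ]
 [ 0.     0.    -1.   ]]
```

Two independent views agree that the fingertips sit about 38 mm behind the reported TCP: the side ray gives z≈37, and the tip row in the wrist view gives about 42 mm. The camera pose itself roughly matches the report. I'll reopen, go down partway and check force and the side view.

```bash
python3 -m pendant '[{"claw":0.4,"xyz":[0,0,0],"twist":0},{"claw":0.4,"xyz":[0,0,0],"twist":0},{"claw":0.4,"xyz":[0,0,0],"twist":0},{"claw":0.4,"xyz":[0,0,0],"twist":0},{"claw":0.4,"xyz":[0,0,-0.8],"twist":0},{"claw":0.4,"xyz":[0,0,-1.6],"twist":0},{"claw":0.4,"xyz":[0,0,-2.4],"twist":0},{"claw":0.4,"xyz":[0,0,-2.4],"twist":0}]' 40
python3 - <<'E'
from m import *
t=snap('side','s3');c=snap('wrist','w3')
g=lambda i:(255*(i/255.)**.5).astype(np.uint8)
a=cv2.resize(g(t['img'][130:230,210:310,::-1]),(400,400),interpolation=cv2.INTER_CUBIC)
cv2.imwrite('pics/c4.png',np.hstack([a,cv2.resize(c['img'][150:420,145:415,::-1],(400,400))]))
E
```

```text
t: 3.47
position: [430.9, 142.2, -23.1]
orientation: [180.0, -0.2, -165.8]
force: [-0.3, -0.4, 0.1]
grip_width: 34.2
grip_force: 0.0
```

View pics/c4.png

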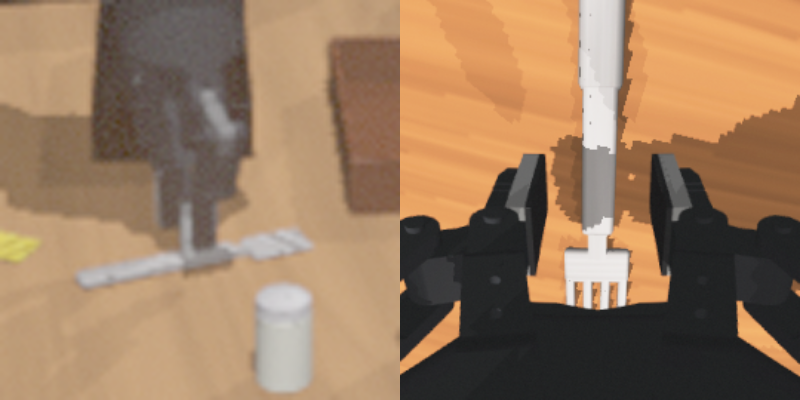

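No contact at reported z=-23, and the fingers straddle the fork's middle (side crop 185–210 of its 80–310 span), still about 14 mm up. So the reported TCP is about 35 mm too low. I'll continue down gently and close.

```bash
python3 -m pendant '[{"claw":0.4,"xyz":[0,0,-0.5],"twist":0},{"claw":0.4,"xyz":[0,0,-0.9],"twist":0},{"claw":0.4,"xyz":[0,0,-0.9],"twist":0},{"claw":0.4,"xyz":[0,0,-0.9],"twist":0}]' 40;  python3 -m pendant '[{"claw":0.05,"xyz":[0,0,0],"twist":0},{"claw":0.05,"xyz":[0,0,0],"twist":0},{"claw":0.05,"xyz":[0,0,0],"twist":0},{"claw":0.05,"xyz":[0,0,0],"twist":0},{"claw":0.05,"xyz":[0,0,0],"twist":0},{"claw":0.05,"xyz":[0,0,0],"twist":0}]' 40
```

```text
t: 3.9
position: [431.8, 142.3, -30.4]
orientation: [180.0, -0.0, -165.8]
force: [0.7, -0.2, -0.3]
grip_width: 33.6
grip_force: 0.0
t: 4.4
position: [432.0, 142.3, -30.2]
orientation: [-180.0, 0.0, -165.8]
force: [-0.2, 0.3, 0.2]
grip_width: 3.9
grip_force: 0.0
```

```bash
python3 -m pendant '[{"claw":0.35,"xyz":[0,0,0],"twist":0},{"claw":0.35,"xyz":[0,0,0],"twist":0},{"claw":0.35,"xyz":[0,0,0],"twist":0},{"claw":0.35,"xyz":[0,0,-0.3],"twist":0},{"claw":0.35,"xyz":[0,0,-0.5],"twist":0},{"claw":0.35,"xyz":[0,0,-0.5],"twist":0},{"claw":0.35,"xyz":[0,0,-0.5],"twist":0}]' 40;  python3 -m pendant '[{"claw":0.05,"xyz":[0,0,0],"twist":0},{"claw":0.05,"xyz":[0,0,0],"twist":0},{"claw":0.05,"xyz":[0,0,0],"twist":0},{"claw":0.05,"xyz":[0,0,0],"twist":0},{"claw":0.05,"xyz":[0,0,0],"twist":0},{"claw":0.05,"xyz":[0,0,0],"twist":0}]' 40
```

```text
t: 4.98
position: [431.8, 142.3, -35.5]
orientation: [180.0, -0.0, -165.8]
force: [-0.2, 0.6, -0.6]
grip_width: 29.9
grip_force: 0.0
t: 5.48
position: [432.0, 142.3, -35.2]
orientation: [-180.0, 0.0, -165.8]
force: [0.4, 0.1, 3.7]
grip_width: 9.9
grip_force: 39.3
```

It holds something, but the width is 9.9 rather than 12, so the grip is shallow. I'll regrip 4 mm lower.

```bash
python3 -m pendant '[{"claw":0.35,"xyz":[0,0,0],"twist":0},{"claw":0.35,"xyz":[0,0,0],"twist":0},{"claw":0.35,"xyz":[0,0,0],"twist":0},{"claw":0.35,"xyz":[0,0,-0.2],"twist":0},{"claw":0.35,"xyz":[0,0,-0.4],"twist":0},{"claw":0.35,"xyz":[0,0,-0.4],"twist":0},{"claw":0.35,"xyz":[0,0,-0.4],"twist":0}]' 40;  python3 -m pendant '[{"claw":0.05,"xyz":[0,0,0],"twist":0},{"claw":0.05,"xyz":[0,0,0],"twist":0},{"claw":0.05,"xyz":[0,0,0],"twist":0},{"claw":0.05,"xyz":[0,0,0],"twist":0},{"claw":0.05,"xyz":[0,0,0],"twist":0},{"claw":0.05,"xyz":[0,0,0],"twist":0}]' 40
```

```text
t: 6.07
position: [431.8, 142.3, -39.5]
orientation: [180.0, -0.0, -165.8]
force: [-0.1, -0.2, 1.0]
grip_width: 29.7
grip_force: 0.0
t: 6.57
position: [432.1, 142.3, -39.1]
orientation: [-180.0, 0.0, -165.8]
force: [-1.6, 0.5, 5.1]
grip_width: 10.3
grip_force: 39.9
```

```bash
python3 -m pendant '[{"claw":0.05,"xyz":[0,0,2],"twist":0},{"claw":0.05,"xyz":[0,0,5],"twist":0},{"claw":0.05,"xyz":[0,0,8],"twist":0},{"claw":0.05,"xyz":[0,0,12],"twist":0},{"claw":0.05,"xyz":[0,0,12],"twist":0}]' 60
python3 - <<'E'
from m import *
t=snap('side','s4');c=snap('wrist','w4')
a=cv2.resize(t['img'][90:240,190:340,::-1],(400,400),interpolation=cv2.INTER_CUBIC)
cv2.imwrite('pics/c5.png',np.hstack([a,cv2.resize(c['img'][:,70:490,::-1],(400,400))]))
E
```

```text
t: 6.98
position: [434.9, 142.6, 86.3]
orientation: [-179.9, 0.6, -165.8]
force: [1.8, 0.2, 0.6]
grip_width: 9.4
grip_force: 61.4
```

View pics/c5.png

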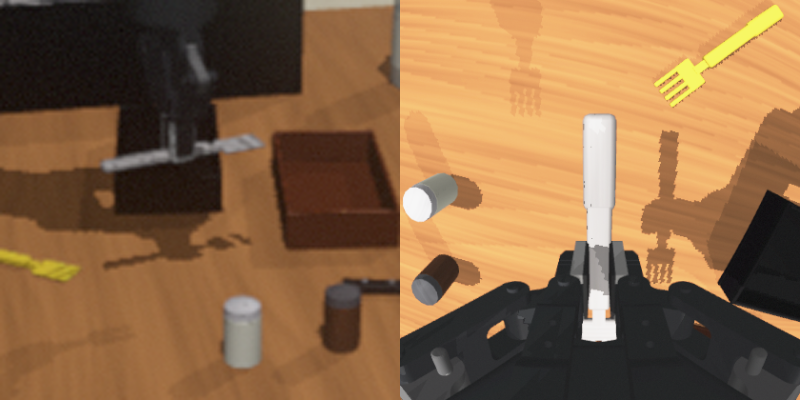

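The fork is held level and clear (side crop, handle at 105–260 px). The working pick height is reported z≈-39. Next it goes to the brown tray: +17.05, +14.2 cm, twist -1.948.

```bash
python3 -m pendant '[{"claw":0.05,"xyz":[6,5,2],"twist":-0.12},{"claw":0.05,"xyz":[8,7,2],"twist":-0.24},{"claw":0.05,"xyz":[10,9,2],"twist":-0.36},{"claw":0.05,"xyz":[12,11,2],"twist":-0.48},{"claw":0.05,"xyz":[14,13,2],"twist":-0.6},{"claw":0.05,"xyz":[17,14.2,2],"twist":-0.72},{"claw":0.05,"xyz":[17,14.2,2],"twist":-0.84},{"claw":0.05,"xyz":[17,14.2,2],"twist":-0.96},{"claw":0.05,"xyz":[17,14.2,2],"twist":-1.08},{"claw":0.05,"xyz":[17,14.2,2],"twist":-1.2},{"claw":0.05,"xyz":[17,14.2,2],"twist":-1.32},{"claw":0.05,"xyz":[17,14.2,2],"twist":-1.44},{"claw":0.05,"xyz":[17,14.2,2],"twist":-1.56},{"claw":0.05,"xyz":[17,14.2,2],"twist":-1.68},{"claw":0.05,"xyz":[17,14.2,2],"twist":-1.8},{"claw":0.05,"xyz":[17,14.2,2],"twist":-1.9},{"claw":0.05,"xyz":[17,14.2,2],"twist":-1.948},{"claw":0.05,"xyz":[17,14.2,2],"twist":-1.948},{"claw":0.05,"xyz":[17,14.2,2],"twist":-1.948}]' 60
```

```text
t: 8.67
position: [601.3, 284.1, 98.7]
orientation: [-179.8, 0.1, 82.7]
force: [0.5, 1.2, -0.8]
grip_width: 9.8
grip_force: 61.4
```

```bash
python3 -m pendant '[{"claw":0.05,"xyz":[0,0,-3.5],"twist":0},{"claw":0.05,"xyz":[0,0,-7],"twist":0},{"claw":0.05,"xyz":[0,0,-10.5],"twist":0},{"claw":0.05,"xyz":[0,0,-12.5],"twist":0},{"claw":0.05,"xyz":[0,0,-13],"twist":0},{"claw":0.05,"xyz":[0,0,-13.4],"twist":0},{"claw":0.05,"xyz":[0,0,-13.4],"twist":0},{"claw":0.05,"xyz":[0,0,-13.4],"twist":0}]' 60
python3 -m pendant '[{"claw":0.3,"xyz":[0,0,0],"twist":0},{"claw":0.3,"xyz":[0,0,0],"twist":0},{"claw":0.3,"xyz":[0,0,0],"twist":0},{"claw":0.3,"xyz":[0,0,0],"twist":0},{"claw":0.3,"xyz":[0,0,3],"twist":0},{"claw":0.3,"xyz":[0,0,7],"twist":0},{"claw":0.3,"xyz":[0,0,11],"twist":0},{"claw":0.3,"xyz":[0,0,13.4],"twist":0},{"claw":0.3,"xyz":[0,0,13.4],"twist":0}]' 60
```

```text
t: 9.33
position: [602.7, 284.6, -32.1]
orientation: [179.9, -0.0, 82.6]
force: [-0.3, 0.7, -0.1]
grip_width: 9.7
grip_force: 61.4
t: 10.08
position: [604.5, 285.1, 107.5]
orientation: [179.4, -0.2, 82.6]
force: [0.3, -0.3, -0.1]
grip_width: 25.5
grip_force: 0.0
```

```bash
python3 -m pendant '[{"claw":0.45,"xyz":[2,-4,0],"twist":0.12},{"claw":0.45,"xyz":[4,-8,0],"twist":0.24},{"claw":0.45,"xyz":[4.7,-12,0],"twist":0.36},{"claw":0.45,"xyz":[4.7,-16,0],"twist":0.48},{"claw":0.45,"xyz":[4.7,-20,0],"twist":0.6},{"claw":0.45,"xyz":[4.7,-20.5,0],"twist":0.72},{"claw":0.45,"xyz":[4.7,-20.5,0],"twist":0.84},{"claw":0.45,"xyz":[4.7,-20.5,0],"twist":0.96},{"claw":0.45,"xyz":[4.7,-20.5,0],"twist":1.08},{"claw":0.45,"xyz":[4.7,-20.5,0],"twist":1.2},{"claw":0.45,"xyz":[4.7,-20.5,0],"twist":1.32},{"claw":0.45,"xyz":[4.7,-20.5,0],"twist":1.44},{"claw":0.45,"xyz":[4.7,-20.5,0],"twist":1.457},{"claw":0.45,"xyz":[4.7,-20.5,0],"twist":1.457},{"claw":0.45,"xyz":[4.7,-20.5,0],"twist":1.457}]' 60
python3 -m pendant '[{"claw":0.45,"xyz":[0,0,-4],"twist":0},{"claw":0.45,"xyz":[0,0,-8],"twist":0},{"claw":0.45,"xyz":[0,0,-11],"twist":0},{"claw":0.45,"xyz":[0,0,-12.5],"twist":0},{"claw":0.45,"xyz":[0,0,-13.4],"twist":0},{"claw":0.45,"xyz":[0,0,-13.9],"twist":0},{"claw":0.45,"xyz":[0,0,-13.9],"twist":0},{"claw":0.05,"xyz":[0,0,-13.9],"twist":0},{"claw":0.05,"xyz":[0,0,-13.9],"twist":0},{"claw":0.05,"xyz":[0,0,-13.9],"twist":0},{"claw":0.05,"xyz":[0,0,-13.9],"twist":0},{"claw":0.05,"xyz":[0,0,-13.9],"twist":0},{"claw":0.05,"xyz":[0,0,-13.9],"twist":0},{"claw":0.05,"xyz":[0,0,-13.9],"twist":0}]' 60
```

```text
t: 11.33
position: [648.8, 79.3, 100.4]
orientation: [-180.0, -0.0, 165.9]
force: [-0.5, 0.8, -0.2]
grip_width: 38.4
grip_force: 0.0
t: 12.5
position: [649.9, 79.3, -36.6]
orientation: [180.0, 0.2, 166.1]
force: [-0.2, 0.2, 6.4]
grip_width: 12.7
grip_force: 60.5
```

The knife is gripped, at width 12.7. I'm lifting it and carrying it to the black tray.

```bash
python3 -m pendant '[{"claw":0.05,"xyz":[0,0,3],"twist":0},{"claw":0.05,"xyz":[0,0,7],"twist":0},{"claw":0.05,"xyz":[0,0,11],"twist":0},{"claw":0.05,"xyz":[0,0,14],"twist":0},{"claw":0.05,"xyz":[-2,3,14],"twist":-0.12},{"claw":0.05,"xyz":[-4,6,14],"twist":-0.24},{"claw":0.05,"xyz":[-6,9,14],"twist":-0.36},{"claw":0.05,"xyz":[-8,12,14],"twist":-0.48},{"claw":0.05,"xyz":[-10,15,14],"twist":-0.6},{"claw":0.05,"xyz":[-12,18,14],"twist":-0.72},{"claw":0.05,"xyz":[-14,21,14],"twist":-0.84},{"claw":0.05,"xyz":[-16,24,14],"twist":-0.96},{"claw":0.05,"xyz":[-18,27,14],"twist":-1.08},{"claw":0.05,"xyz":[-19.7,30,14],"twist":-1.2},{"claw":0.05,"xyz":[-19.7,31.4,14],"twist":-1.32},{"claw":0.05,"xyz":[-19.7,31.4,14],"twist":-1.44},{"claw":0.05,"xyz":[-19.7,31.4,14],"twist":-1.456},{"claw":0.05,"xyz":[-19.7,31.4,14],"twist":-1.456},{"claw":0.05,"xyz":[-19.7,31.4,14],"twist":-1.456}]' 60
python3 -m pendant '[{"claw":0.05,"xyz":[0,0,-3.5],"twist":0},{"claw":0.05,"xyz":[0,0,-7],"twist":0},{"claw":0.05,"xyz":[0,0,-10.5],"twist":0},{"claw":0.05,"xyz":[0,0,-12.5],"twist":0},{"claw":0.05,"xyz":[0,0,-13],"twist":0},{"claw":0.05,"xyz":[0,0,-13.4],"twist":0},{"claw":0.05,"xyz":[0,0,-13.4],"twist":0},{"claw":0.05,"xyz":[0,0,-13.4],"twist":0}]' 60
```

```text
t: 14.08
position: [452.2, 392.8, 101.9]
orientation: [180.0, -0.0, 82.8]
force: [0.4, 0.1, -0.5]
grip_width: 13.3
grip_force: 59.7
t: 14.75
position: [452.9, 393.3, -30.8]
orientation: [179.9, -0.1, 82.7]
force: [0.4, -0.1, -0.8]
grip_width: 12.8
grip_force: 59.7
```

```bash
python3 -m pendant '[{"claw":0.35,"xyz":[0,0,0],"twist":0},{"claw":0.35,"xyz":[0,0,0],"twist":0},{"claw":0.35,"xyz":[0,0,0],"twist":0},{"claw":0.35,"xyz":[0,0,0],"twist":0},{"claw":0.35,"xyz":[0,0,3],"twist":0},{"claw":0.35,"xyz":[0,0,7],"twist":0},{"claw":0.35,"xyz":[0,0,11],"twist":0},{"claw":0.35,"xyz":[0,0,14],"twist":0},{"claw":0.35,"xyz":[0,0,14],"twist":0}]' 60
python3 -m pendant '[{"claw":0.5,"xyz":[20,-49,0],"twist":-1.361},{"claw":0.5,"xyz":[20,-49,0],"twist":-1.361},{"claw":0.5,"xyz":[20,-49,0],"twist":-1.361},{"claw":0.5,"xyz":[20,-49,0],"twist":-1.361},{"claw":0.5,"xyz":[20,-49,0],"twist":-1.361},{"claw":0.5,"xyz":[20,-49,0],"twist":-1.361},{"claw":0.5,"xyz":[20,-49,0],"twist":-1.361},{"claw":0.5,"xyz":[20,-49,0],"twist":-1.361},{"claw":0.5,"xyz":[20,-49,0],"twist":-1.361},{"claw":0.5,"xyz":[20,-49,0],"twist":-1.361},{"claw":0.5,"xyz":[20,-49,0],"twist":-1.361},{"claw":0.5,"xyz":[20,-49,0],"twist":-1.361},{"claw":0.5,"xyz":[20,-49,0],"twist":-1.361},{"claw":0.5,"xyz":[20,-49,0],"twist":-1.361},{"claw":0.5,"xyz":[20,-49,0],"twist":-1.361},{"claw":0.5,"xyz":[20,-49,0],"twist":-1.361},{"claw":0.5,"xyz":[20,-49,0],"twist":-1.361},{"claw":0.5,"xyz":[20,-49,0],"twist":-1.361}]' 60
python3 - <<'E'
from m import *
t=snap('wrist','w5');c=snap('top','t5')
cv2.imwrite('pics/c6.png',np.hstack([cv2.resize(c['img'][90:300,60:340,::-1],(400,300)),cv2.resize(t['img'][:,:,::-1],(400,300))]))
E
```

```text
t: 15.5
position: [454.4, 394.9, 114.6]
orientation: [179.5, -0.4, 82.7]
force: [0.5, 0.3, 0.7]
grip_width: 30.0
grip_force: 0.0
t: 17.0
position: [651.7, -95.3, 107.9]
orientation: [-180.0, 0.0, 4.8]
force: [-0.4, 0.4, -0.2]
grip_width: 43.0
grip_force: 0.0
```

View pics/c6.png

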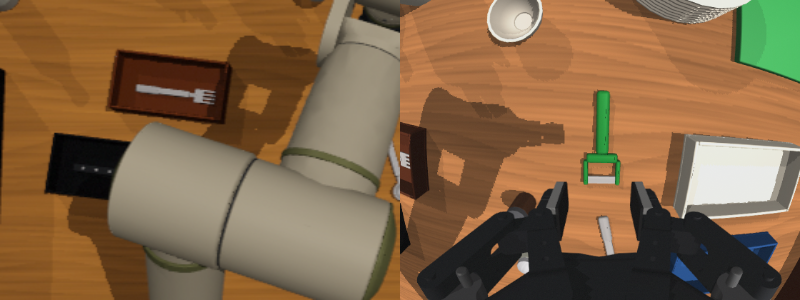

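The fork lies in the brown tray (left crop 175,93), and the knife's handle is in the black tray at (95,168). The peeler (wrist crop 602,140) is centred between the fingers.

```bash
python3 -m pendant '[{"claw":0.5,"xyz":[0,0,-4],"twist":0},{"claw":0.5,"xyz":[0,0,-8],"twist":0},{"claw":0.5,"xyz":[0,0,-11],"twist":0},{"claw":0.5,"xyz":[0,0,-13],"twist":0},{"claw":0.5,"xyz":[0,0,-14.2],"twist":0},{"claw":0.5,"xyz":[0,0,-14.6],"twist":0},{"claw":0.5,"xyz":[0,0,-14.6],"twist":0},{"claw":0.05,"xyz":[0,0,-14.6],"twist":0},{"claw":0.05,"xyz":[0,0,-14.6],"twist":0},{"claw":0.05,"xyz":[0,0,-14.6],"twist":0},{"claw":0.05,"xyz":[0,0,-14.6],"twist":0},{"claw":0.05,"xyz":[0,0,-14.6],"twist":0},{"claw":0.05,"xyz":[0,0,-14.6],"twist":0},{"claw":0.05,"xyz":[0,0,-14.6],"twist":0}]' 60
```

```text
t: 18.27
position: [653.0, -97.0, -36.3]
orientation: [179.9, -0.2, 4.7]
force: [-0.9, 0.9, 7.3]
grip_width: 14.0
grip_force: 60.3
```

```bash
python3 -m pendant '[{"claw":0.05,"xyz":[0,0,3],"twist":0},{"claw":0.05,"xyz":[0,0,7],"twist":0},{"claw":0.05,"xyz":[0,0,11],"twist":0},{"claw":0.05,"xyz":[0,0,14],"twist":0},{"claw":0.05,"xyz":[-2,-2,14],"twist":0.12},{"claw":0.05,"xyz":[-4,-4,14],"twist":0.24},{"claw":0.05,"xyz":[-6,-6,14],"twist":0.36},{"claw":0.05,"xyz":[-8,-8,14],"twist":0.48},{"claw":0.05,"xyz":[-10,-10,14],"twist":0.6},{"claw":0.05,"xyz":[-12,-12,14],"twist":0.72},{"claw":0.05,"xyz":[-14,-14,14],"twist":0.84},{"claw":0.05,"xyz":[-16,-16,14],"twist":0.96},{"claw":0.05,"xyz":[-18,-18,14],"twist":1.08},{"claw":0.05,"xyz":[-20,-20,14],"twist":1.2},{"claw":0.05,"xyz":[-20.9,-22,14],"twist":1.32},{"claw":0.05,"xyz":[-20.9,-22.9,14],"twist":1.44},{"claw":0.05,"xyz":[-20.9,-22.9,14],"twist":1.498},{"claw":0.05,"xyz":[-20.9,-22.9,14],"twist":1.498},{"claw":0.05,"xyz":[-20.9,-22.9,14],"twist":1.498}]' 60
python3 -m pendant '[{"claw":0.05,"xyz":[0,0,-3.5],"twist":0},{"claw":0.05,"xyz":[0,0,-7],"twist":0},{"claw":0.05,"xyz":[0,0,-10.5],"twist":0},{"claw":0.05,"xyz":[0,0,-12.5],"twist":0},{"claw":0.05,"xyz":[0,0,-13],"twist":0},{"claw":0.05,"xyz":[0,0,-13.4],"twist":0},{"claw":0.05,"xyz":[0,0,-13.4],"twist":0},{"claw":0.05,"xyz":[0,0,-13.4],"twist":0}]' 60
```

```text
t: 19.85
position: [442.9, -325.7, 102.2]
orientation: [180.0, 0.0, 90.4]
force: [-0.4, -0.3, 0.3]
grip_width: 13.7
grip_force: 59.5
t: 20.52
position: [443.7, -326.1, -30.7]
orientation: [179.9, 0.1, 90.5]
force: [0.2, -0.7, 1.3]
grip_width: 13.8
grip_force: 59.5
```

```bash
python3 -m pendant '[{"claw":0.35,"xyz":[0,0,0],"twist":0},{"claw":0.35,"xyz":[0,0,0],"twist":0},{"claw":0.35,"xyz":[0,0,0],"twist":0},{"claw":0.35,"xyz":[0,0,0],"twist":0},{"claw":0.35,"xyz":[0,0,3],"twist":0},{"claw":0.35,"xyz":[0,0,7],"twist":0},{"claw":0.35,"xyz":[0,0,11],"twist":0},{"claw":0.35,"xyz":[0,0,14],"twist":0},{"claw":0.35,"xyz":[0,0,14],"twist":0}]' 60
python3 -m pendant '[{"claw":0.45,"xyz":[2.3,4,0],"twist":-1.403},{"claw":0.45,"xyz":[2.3,19.3,0],"twist":-1.403},{"claw":0.45,"xyz":[2.3,19.3,0],"twist":-1.403},{"claw":0.45,"xyz":[2.3,19.3,0],"twist":-1.403},{"claw":0.45,"xyz":[2.3,19.3,0],"twist":-1.403},{"claw":0.45,"xyz":[2.3,19.3,0],"twist":-1.403},{"claw":0.45,"xyz":[2.3,19.3,0],"twist":-1.403},{"claw":0.45,"xyz":[2.3,19.3,0],"twist":-1.403},{"claw":0.45,"xyz":[2.3,19.3,0],"twist":-1.403},{"claw":0.45,"xyz":[2.3,19.3,0],"twist":-1.403},{"claw":0.45,"xyz":[2.3,19.3,0],"twist":-1.403},{"claw":0.45,"xyz":[2.3,19.3,0],"twist":-1.403},{"claw":0.45,"xyz":[2.3,19.3,0],"twist":-1.403},{"claw":0.45,"xyz":[2.3,19.3,0],"twist":-1.403},{"claw":0.45,"xyz":[2.3,19.3,0],"twist":-1.403}]' 60
python3 -m pendant '[{"claw":0.45,"xyz":[0,0,-4],"twist":0},{"claw":0.45,"xyz":[0,0,-8],"twist":0},{"claw":0.45,"xyz":[0,0,-11],"twist":0},{"claw":0.45,"xyz":[0,0,-13],"twist":0},{"claw":0.45,"xyz":[0,0,-14.3],"twist":0},{"claw":0.45,"xyz":[0,0,-14.8],"twist":0},{"claw":0.45,"xyz":[0,0,-14.8],"twist":0},{"claw":0.05,"xyz":[0,0,-14.8],"twist":0},{"claw":0.05,"xyz":[0,0,-14.8],"twist":0},{"claw":0.05,"xyz":[0,0,-14.8],"twist":0},{"claw":0.05,"xyz":[0,0,-14.8],"twist":0},{"claw":0.05,"xyz":[0,0,-14.8],"twist":0},{"claw":0.05,"xyz":[0,0,-14.8],"twist":0},{"claw":0.05,"xyz":[0,0,-14.8],"twist":0}]' 60
```

```text
t: 21.27
position: [445.0, -327.8, 114.0]
orientation: [179.6, 0.5, 90.5]
force: [0.3, 0.2, -0.4]
grip_width: 29.7
grip_force: 0.0
t: 22.52
position: [465.8, -132.7, 107.5]
orientation: [-180.0, 0.0, 10.2]
force: [-0.3, -0.6, -1.1]
grip_width: 38.6
grip_force: 0.0
t: 23.68
position: [466.7, -133.0, -39.1]
orientation: [179.9, -0.1, 10.2]
force: [-1.4, 1.4, 9.2]
grip_width: 10.0
grip_force: 60.2
```

```bash
python3 -m pendant '[{"claw":0.05,"xyz":[0,0,3],"twist":0},{"claw":0.05,"xyz":[0,0,7],"twist":0},{"claw":0.05,"xyz":[0,0,11],"twist":0},{"claw":0.05,"xyz":[0,0,14],"twist":0},{"claw":0.05,"xyz":[2,-2,14],"twist":0.12},{"claw":0.05,"xyz":[4,-4,14],"twist":0.24},{"claw":0.05,"xyz":[6,-6,14],"twist":0.36},{"claw":0.05,"xyz":[8,-8,14],"twist":0.48},{"claw":0.05,"xyz":[10,-10,14],"twist":0.6},{"claw":0.05,"xyz":[12,-12,14],"twist":0.72},{"claw":0.05,"xyz":[14,-14,14],"twist":0.84},{"claw":0.05,"xyz":[14.9,-16,14],"twist":0.96},{"claw":0.05,"xyz":[14.9,-17.8,14],"twist":1.08},{"claw":0.05,"xyz":[14.9,-17.8,14],"twist":1.2},{"claw":0.05,"xyz":[14.9,-17.8,14],"twist":1.32},{"claw":0.05,"xyz":[14.9,-17.8,14],"twist":1.44},{"claw":0.05,"xyz":[14.9,-17.8,14],"twist":1.447},{"claw":0.05,"xyz":[14.9,-17.8,14],"twist":1.447},{"claw":0.05,"xyz":[14.9,-17.8,14],"twist":1.447}]' 60
python3 -m pendant '[{"claw":0.05,"xyz":[0,0,-3.5],"twist":0},{"claw":0.05,"xyz":[0,0,-7],"twist":0},{"claw":0.05,"xyz":[0,0,-10.5],"twist":0},{"claw":0.05,"xyz":[0,0,-12.5],"twist":0},{"claw":0.05,"xyz":[0,0,-13],"twist":0},{"claw":0.05,"xyz":[0,0,-13.4],"twist":0},{"claw":0.05,"xyz":[0,0,-13.4],"twist":0},{"claw":0.05,"xyz":[0,0,-13.4],"twist":0}]' 60
python3 -m pendant '[{"claw":0.35,"xyz":[0,0,0],"twist":0},{"claw":0.35,"xyz":[0,0,0],"twist":0},{"claw":0.35,"xyz":[0,0,0],"twist":0},{"claw":0.35,"xyz":[0,0,0],"twist":0},{"claw":0.35,"xyz":[0,0,3],"twist":0},{"claw":0.35,"xyz":[0,0,7],"twist":0},{"claw":0.35,"xyz":[0,0,11],"twist":0},{"claw":0.35,"xyz":[0,0,14],"twist":0},{"claw":0.35,"xyz":[-10,10,16],"twist":0},{"claw":0.35,"xyz":[-18,26,16],"twist":0},{"claw":0.35,"xyz":[-18,26,16],"twist":0},{"claw":0.35,"xyz":[-18,26,16],"twist":0},{"claw":0.35,"xyz":[-18,26,16],"twist":0},{"claw":0.35,"xyz":[-18,26,16],"twist":0},{"claw":0.35,"xyz":[-18,26,16],"twist":0},{"claw":0.35,"xyz":[-18,26,16],"twist":0},{"claw":0.35,"xyz":[-18,26,16],"twist":0},{"claw":0.35,"xyz":[-18,26,16],"twist":0}]' 60
python3 - <<'E'
from m import *
c=snap('top','t7');s=snap('side','s7')
cv2.imwrite('pics/c7.png',np.hstack([cv2.resize(c['img'][90:300,70:480,::-1],(400,300)),cv2.resize(s['img'][:,:,::-1],(400,300))]))
E
```

```text
t: 25.27
position: [614.9, -310.6, 99.9]
orientation: [180.0, 0.0, 92.9]
force: [-0.0, -0.4, -1.1]
grip_width: 9.9
grip_force: 59.0
t: 25.93
position: [615.8, -311.3, -32.5]
orientation: [179.9, 0.1, 93.0]
force: [-0.4, -0.4, 0.4]
grip_width: 9.8
grip_force: 59.0
t: 27.43
position: [434.8, -50.0, 126.4]
orientation: [179.9, 0.0, 93.1]
force: [0.2, -0.8, -0.2]
grip_width: 30.0
grip_force: 0.0
```

View pics/c7.png

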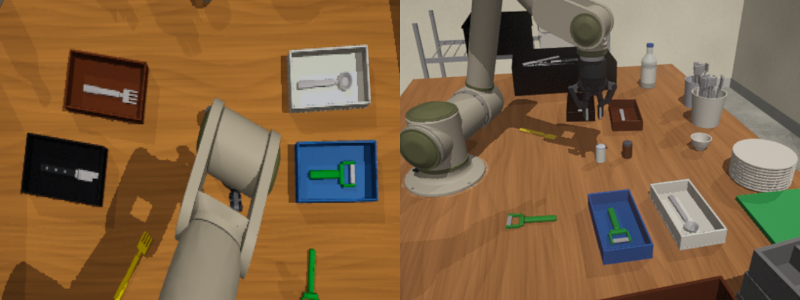

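All four lie in their trays: top crop fork (110,92), spoon (327,82), knife (70,172) and peeler (333,174). The shakers still stand at side crop (601,152) and (627,150). I'm handing in.

```bash
python3 -c "
from station import ticket
print(ticket.hand_in())"
```

```text
the job is handed in; nothing more can be done
None
```

The job is handed in at about 27 s of robot time: the fork is in the brown tray, the spoon in the white, the knife in the black and the peeler in the blue, with the shakers still standing where they were; I checked the final placement by eye in the pictures, not by measurement, and hand-in returned no verdict.

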